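# Mount a printer roller between bench centres

## Task

Without picking it up, roll the long rubber printer roller across the loading deck into the trough between the two pointed centres. Then slide the tailstock up until both points sit in the roller's end bores and the sprung centre pin has sunk about half way (the ring on its shank has come up to the mouth of the barrel); never ram the pin fully in. Leave the roller held there, and leave the other things on the bench where they are.

Things in the scene. Friction and masses are not known exactly. Their poses are not given: they have to be found in the camera images.
- fixture: Bench centres, a fixed grey and aluminium fixture. Origin on the table under the centre line, which runs along its y at x 0, z 56 mm; +y is towards the headstock (robot's left), x away from the robot (yaw within 0.3 rad), z up. Headstock block in this frame: y 145 to 190, x -35 to 35, top z 95 mm. The tailstock slides on the bed at the -y end.
- deck (a point): Middle of the flat loading deck's top, fixture frame (-101, 32, 45) mm. The deck spans x -190 to -13, y -55 to 120, with a 4 mm high lip along x -190 to -184. Beyond it is the trough, a 26 mm wide gap (x -13 to 13) up to a far rail of the deck's height; a fence at x 25 to 37 rises to z 70.
- roller: Long printer roller, rubber sleeve 32 mm in diameter on an aluminium tube, 150 mm long, 0.13 to 0.24 kg; a 12 mm bore in each end, same either way round. Origin at its middle; y is its axis (x, z turn as it rolls). Starts on the deck within 0.25 rad of parallel to the trough, its middle at fixture x -110 to -60, y 0 to 25 mm, so it fits between the points if rolled straight.
- seat (a point): Where the middle of the roller ends when it is held by both points: fixture frame (0, 50, 56) mm; axes as the fixture.
- trough (a point): Axis of a roller lying in the trough before clamping: fixture frame (0, 12, 54) mm. The roller drops in about 6.5 mm and stays. Its middle may lie anywhere from y -10 to 35 there; the tailstock then pushes it along the trough to the headstock.
- head_tip (a point): Tip of the fixed headstock cone (18 mm wide at its base, 4 mm at the tip, 12 mm long), fixture frame (0, 118, 56) mm, pointing to -y. Seated, about 7 mm of the cone is inside the bore.
- tailstock (a joint): Position of the tailstock along its bed, m: 0 fully back (-y), grows towards the headstock, 0.115 at most; starts at 0 to 0.02. Stays where left: about 9 N of friction to move it, plus its pin's spring. With the roller seated, pin sink = this value - 0.089 m, so half way is about 0.099.
- tail_rear (a point): Middle of the tailstock's flat rear face, which looks to -y: fixture frame (0, -215 + travel, 100) mm. The block is 66 mm along x, 40 along y, z 27 to 85 mm; on it, flush with the rear face, a thumb lug 45 mm along x, 16 along y, up to z 120. Push on the rear face or pinch the lug across its 16 mm.
- pin (a joint): How far the tailstock's sprung centre pin has sunk into its barrel, m: 0 fully out, 0.010 half way, 0.020 bottomed. Spring 2 N at first, 0.25 N more per mm. Fully out, its 24 mm collar stands 20 mm before the mouth of the 30 mm barrel, and a raised ring on the shank 10 mm before it; the ring reaches the mouth when half sunk.
- pin_tip (a point): Tip of the pin's cone (same cone as the headstock's), pointing to +y: fixture frame (0, -107 + tailstock travel - pin sink, 56) mm.
- tip_seat (a point): Where the tip of the pin lies when the roller is seated on both points: fixture frame (0, -18, 56) mm.
- screwdriver: Bystander: screwdriver, 160 mm, lying beside the deck in front of the tailstock bed. Leave alone.
- short_roller: Bystander: shorter, thinner rubber roller, 26 mm in diameter and 110 mm tall, standing on end beside the deck, near the headstock. Leave alone.
- screw_jar: Bystander: jar 52 mm wide, 60 mm tall, beside the deck on the headstock side. Leave alone.
- battery: Bystander: flat black battery pack, 90 x 200 x 8 mm, right side of the bench. Leave alone.
- drive: Bystander: drive, 100 x 70 x 10 mm, left side of the bench. Leave alone.
- brush: Bystander: brush, 170 mm, near right of the bench. Leave alone.
There are look-alikes about, which are no part of the job. What is shaped like the roller but blue or white is not meant.

How it is judged:
On the way, in this order (a step that is already met when the one before it is completed fails the run):
1. the roller lies in the trough between the points (x of roller in the frame of trough between -0.006 and 0.006 m and z of roller in the frame of trough between -0.004 and 0.004 m and y of roller in the frame of trough between -0.03 and 0.03 m and angle between the y axis of roller and the y axis of fixture, either way round below 0.06 rad), for 0.2 s.
2. both points sit in the roller's bores and the pin has sunk about half way (x of roller in the frame of seat between -0.003 and 0.003 m and z of roller in the frame of seat between -0.003 and 0.003 m and y of roller in the frame of seat between -0.004 and 0.004 m and angle between the y axis of roller and the y axis of fixture, either way round below 0.04 rad and distance between pin_tip and tip_seat below 0.005 m and value of joint pin between 0.005 and 0.015 m), for 0.2 s.
At the end, for the whole second after the job is handed in: The roller is at rest between the centres: its middle within 3 mm of the centre line (across and in height) and 4 mm of its seated place along it, parallel to it within 0.04 rad; the tip of the pin within 5 mm of its seated place in the bore; the pin sunk 5 to 15 mm of its 20 mm (all of step 2 and linear speed of roller below 0.01 m/s and angular speed of roller below 0.2 rad/s); the robot touches nothing.
It fails at once if the sprung pin is rammed in (sunk more than 18 mm) (value of joint pin above 0.018 m).
It fails at once if another thing on the bench is moved more than 30 mm (distance of any of screwdriver, short_roller, screw_jar, battery, drive, brush from where it was at the start of the episode above 0.03 m).
It fails at once if the upright short roller or the jar is tipped over (angle between any of short_roller, screw_jar's own z axis and vertical above 0.5 rad).
It fails at once if the long roller is lifted off the deck (its axis more than 85 mm above the table; 61 mm on the deck) (z of roller in the frame of fixture above 0.085 m).
It also fails if it takes over 51 s, if anything falls off the work surface, if the arm or the gripper's body presses on something with over 40 N, if the wrist force passes 120 N, or if a joint passes its speed limit or range.

## Robot

A 6-joint arm with a two-finger parallel gripper is mounted at the origin on the work surface. World frame = base frame: x ahead of the robot, y to its left, z up, the work surface at z = 0. Lengths are in m, angles in rad, forces in N, time in s.
With the tool pointing down it reaches from about 0.25 to 0.8 m from the base axis. Payload 8.5 kg.
Tool frame: the origin (TCP) lies between the finger pads; the fingertips stand 25 mm ahead of it and the grasp point (between the pads) lies 6 mm ahead of it (ctrl.tips_ahead is the z of the fingertips in the tool frame, in m); z points along the fingers, y is the line along which they close (so a half turn about z gives the same grasp; the last joint's range is limited). The gripper opens to 85 mm and grips with 20 to 120 N. Pads are 22 mm wide; open, the fingers measure 114 mm over their backs; the gripper's body (76 mm by 85 mm) begins 54 mm behind the grasp point. The pads swing forward as they close: fully open they stand 13 mm farther back than shut.
Start: joints at [-1.291, 0.238, -0.013, 1.319, 0, 1.571], TCP at [0.145, -0.505, 0.256] pointing down, gripper open.
Joint ranges: [-2.66, 2.66], [-1.03, 1.9], [-1.14, 1.46], [-1.82, 2.27], [-1.45, 1.34], [-3.14, 3.14]. Speed limits (rad/s): [2.22, 2.22, 2.79, 3.14, 3.14, 3.14].

## Interface

Orientations are given as a 3x3 rotation matrix whose columns are the frame's x, y, z axes.
In Python, from bench import read_state, eyes, ctrl gives the robot as it stands.
- The arm moves only by the tool drive_tool, never from a script. Its argument "series" is text: rows parted by semicolons, each of 5 numbers parted by spaces: the shift along the world's x, y, z in m, then the turn about the world's z in units of 6 degrees (1.0 is 6 degrees), then the closure, from 0 (fully open) to 1 (shut). In form: x y z yaw grip; .... A call has exactly 5 rows; each row shifts and turns the commanded pose from where the row before left it; what a row does not reach is not made up. A row lasts 1/8 s, in which the tool goes at most 62.5 mm and 10.7 degrees, less where a joint would pass 70% of its speed; a pose out of reach is approached as far as the arm can. A call with a gripper value outside its range is refused whole. The fingers move at their own pace and stop on an object; "grip_force" is the grip in N (left out, the last holds). Time passes only in rows, so rows that do not move let the fingers close, or fill a call up. It gives the time, the measured TCP pose, the force, the opening and the grip force at its end, in the units of the state.
- read_state(): the state, without advancing time (a new reading comes with each control period).
- eyes.get_image(name): name is "scene" or "top"; returns the picture (420x560x3 uint8, blue, green, red); there is no depth.
- eyes.get_calibration(name): a dict with "fx", "fy", "cx", "cy" (pixels), "k1" (the pictures are not rectified: a ray, as slopes to the right and down, at radius r is drawn at 1 + k1 r^2 times it, then the intrinsics apply), "position" and "orientation" of the camera in the world. Camera axes: x right, y up, looking along -z (the intrinsics and any distortion apply to the point x, -y, -z); pixel columns grow to the right and rows downward; lengths in m; the calibration is good to about 2 mm. A picture is of the moment at which its call begins. get_calibration takes no time and is no camera call.
- ctrl.finish_job(): hands the job in; it is judged then, once.
The state is a dict: "time": time; "q": joint angles; "joint_velocities": joint speeds; "tau": joint torques, N m; "position": TCP position; "eef_rot": TCP orientation; "wrist_force": force on the tool from outside, world axes, zero at the start; "torque": the same for the moment, N m; "grip_width": opening from 0.0 (shut) to 1.0 (fully open); "finger_force": force on a finger pad.
Only numpy, scipy, OpenCV 4.12 (cv2) and the standard library are available. Lean on these libraries where they do the work, as an engineer would, in place of code of your own. Each camera call takes 0.05 s, during which the arm holds its last target. There are 200 camera calls.

## Working session

There is one attempt and no reset: what is moved stays moved. The work goes in short steps, Python scripts to look and compute and a tool call to move; the robot and the scene stay as the last step left them, time stands still between calls to the robot, and variables do not carry over. Pictures are saved under pics/ and viewed, at most 10 in all, crops included, and the job is handed in when it is done.

Besides the shell and the picture viewer there is one more tool, called after "Call:" by a JSON object that holds its "op" and its "data". drive_tool: Moves the arm, as the interface text tells. Its arguments: {"type":"object","properties":{"series":{"type":"string"},"grip_force":{"type":"number"}},"required":["series"]}

```bash
mkdir -p pics; ls
cat > h.py <<'E'
import numpy as np, cv2
from bench import read_state, eyes, ctrl
def ray(name,u,v):
    c=eyes.get_calibration(name)
    K=np.array([[c['fx'],0,c['cx']],[0,c['fy'],c['cy']],[0,0,1.]])
    p=cv2.undistortPoints(np.array([[[u,v]]],float),K,np.array([c['k1'],0,0,0.]))[0,0]
    R=np.array(c['orientation']);return np.array(c['position']),R@np.array([p[0],-p[1],-1])
def onz(name,u,v,z):
    o,d=ray(name,u,v);return o+d*(z-o[2])/d[2]
def proj(name,P):
    c=eyes.get_calibration(name);R=np.array(c['orientation'])
    q=R.T@(np.array(P)-c['position']);x,y=q[0]/-q[2],-q[1]/-q[2];s=1+c['k1']*(x*x+y*y)
    return c['fx']*x*s+c['cx'],c['fy']*y*s+c['cy']
E
python3 - <<'E'
from h import *
a=eyes.get_image('scene');b=eyes.get_image('top')
cv2.imwrite('pics/s0.png',a);cv2.imwrite('pics/t0.png',b)
for n in('scene','top'):print(eyes.get_calibration(n))
s=read_state();print(s['time'],s['position'],s['eef_rot'],s['q'])
E
```

```text
pics
{'fx': 403.78296720406865, 'fy': 403.78296720406865, 'cx': 272.33674029286783, 'cy': 207.00338255918393, 'k1': 0.01200230043456485, 'position': array([0.83844482, 0.68865262, 0.8414239 ]), 'orientation': array([[-0.90623025, -0.28655802,  0.31085565],
       [ 0.4224508 , -0.64295372,  0.63886292],
       [ 0.01679451,  0.71027812,  0.70372078]])}
{'fx': 483.12195894307877, 'fy': 483.12195894307877, 'cx': 278.1467479146232, 'cy': 199.5662378867349, 'k1': -0.009105124602607656, 'position': array([0.17697857, 0.00789975, 1.55055307]), 'orientation': array([[-0.05714824,  0.97574997, -0.21129618],
       [-0.99835942, -0.05660437,  0.00862662],
       [-0.00354286,  0.21144253,  0.97738401]])}
0.1 [ 0.14488709 -0.50424313  0.25572898] [[ 9.61121922e-01  2.76124101e-01 -3.62040558e-04]
 [ 2.76124338e-01 -9.61121026e-01  1.31255356e-03]
 [ 1.44628788e-05 -1.36149221e-03 -9.99999073e-01]] [-1.29100600e+00  2.38752569e-01 -1.41603439e-02  1.31924491e+00
  1.45050805e-05  1.57082731e+00]
```

View pics/s0.png

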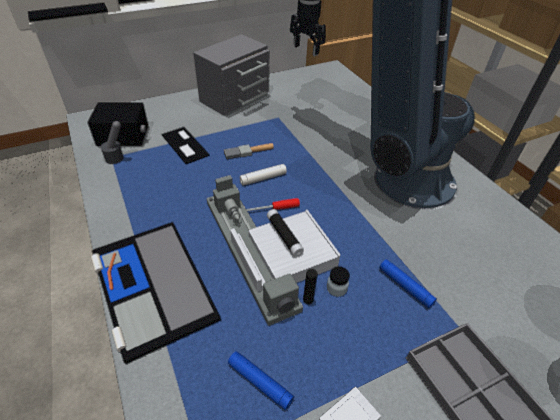

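View pics/t0.png

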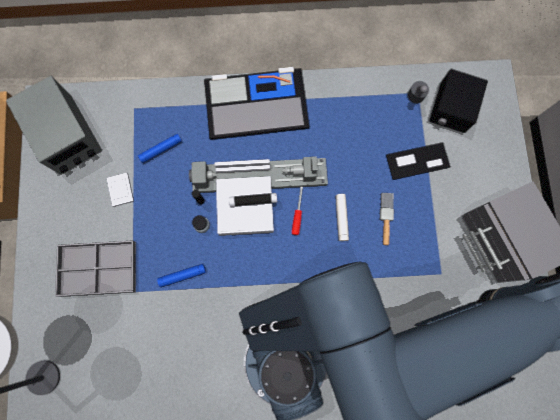

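The scene view shows the black roller on the white deck at (285,232). In the top view it is at (253,200), with the headstock at (200,176) and the tailstock at (312,168).

Roller-like candidates in the top view:
- Blue ones at (160,148) and (181,275): wrong colour.
- White one at (342,217): wrong colour.
- Short black upright one at (198,198): a bystander.
- Black one on the deck at (253,200): fits the description.

I'll confirm that with an enlarged crop.

Run:
```python
from h import *
a=cv2.imread('pics/s0.png');b=cv2.imread('pics/t0.png')
A=cv2.resize(a[165:330,195:360],None,fx=3,fy=3,interpolation=cv2.INTER_CUBIC)
B=cv2.resize(b[145:250,180:340],None,fx=5,fy=5,interpolation=cv2.INTER_CUBIC)
cv2.imwrite('pics/t1.png',B);cv2.imwrite('pics/s1.png',A)
g=b[145:250,180:340];hsv=cv2.cvtColor(g,cv2.COLOR_BGR2HSV)
m=((hsv[...,2]>150)&(hsv[...,1]<60)).astype('uint8')
cs,_=cv2.findContours(m,0,2);c=max(cs,key=cv2.contourArea);print(cv2.boxPoints(cv2.minAreaRect(c))+[180,145],cv2.contourArea(c))
```

```text
[[212.49229813 161.86154175]
 [303.54460907 156.8030777 ]
 [307.516922   228.30461121]
 [216.46460724 233.36307526]] 3396.5
```

View pics/t1.png

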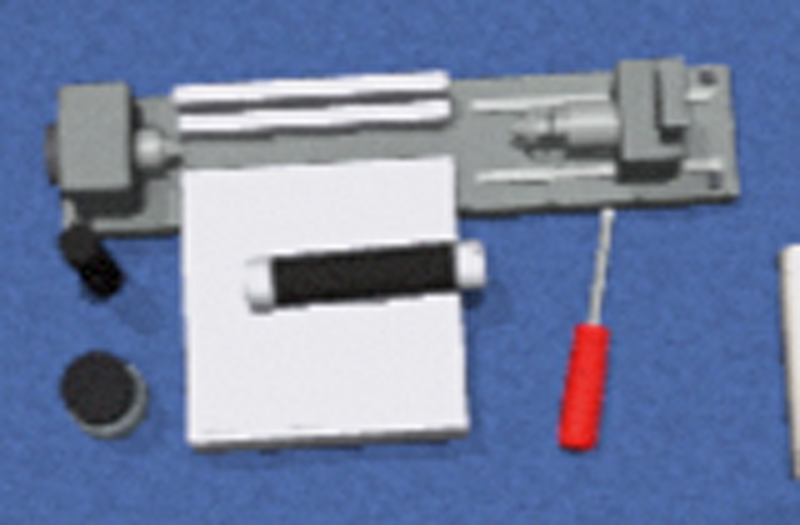

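View pics/s1.png

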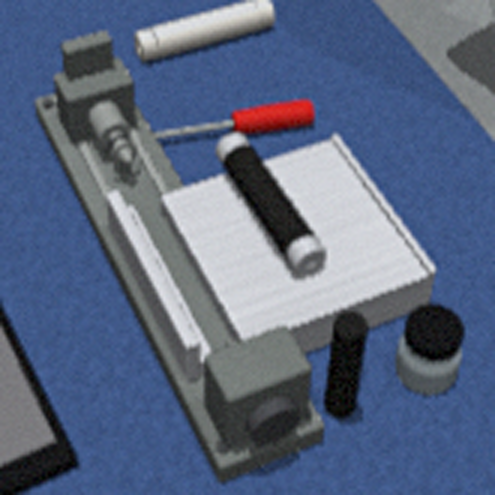

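The crops confirm it: black sleeve with pale ends lying on the deck, top-crop ends at (258,285) and (475,264). Deck far corners are at (183,170) and (455,157), and the lug is at (670,95).

```bash
cat > m.py <<'E'
from h import *
from scipy.optimize import least_squares
T=lambda u,v:(180+u/5-.4,145+v/5-.4)
P=[((-13,120,45),T(183,170)),((-13,-55,45),T(455,157)),((-190,-55,49),T(467,425)),
((35,190,95),T(60,88)),((35,145,95),T(129,83)),((-35,145,95),T(133,188)),((-35,190,95),T(65,190))]
S=lambda u,v:(195+u/3-.33,165+v/3-.33)
Q=[((-13,-55,45),S(163,197)),((-190,-55,49),S(337,138)),((-190,120,49),S(434,268)),((-35,145,95),S(300,330)),((35,145,95),S(205,350)),((35,190,95),S(220,408)),((-35,190,95),S(322,382))]
def w(p,f):
    c,s=np.cos(p[2]),np.sin(p[2]);f=np.array(f)/1000
    return np.array([p[0]+c*f[0]-s*f[1],p[1]+s*f[0]+c*f[1],f[2]])
def r(p):return np.concatenate([np.subtract(proj('top',w(p,f)),u) for f,u in P]+[np.subtract(proj('scene',w(p,f)),u) for f,u in Q])
def fx(p,W):
    c,s=np.cos(p[2]),np.sin(p[2]);d=np.array(W)[:2]-p[:2]
    return np.array([c*d[0]+s*d[1],-s*d[0]+c*d[1]])*1000
E
python3 - <<'E'
from m import *
o=least_squares(r,[.4,0,0],loss='soft_l1');p=o.x;print(p,np.round(r(p).reshape(-1,2),1).tolist())
np.save('p.npy',p)
e=[onz('top',*T(*u),.061) for u in((258,285),(475,264))]
print(e,[fx(p,x) for x in e],fx(p,(e[0]+e[1])/2))
e2=[onz('scene',*S(*u),.061) for u in((233,145),(307,252))]
print([fx(p,x) for x in e2])
# lug top rear edge z120 in top crop
for u in((684,60),(690,137)):print('lug',fx(p,onz('top',*T(*u),.120)))
for n in('seat',): print(w(p,(0,50,56)))
for f in((0,-215,100),(-101,32,45)):print(w(p,f))
E
```

```text
[0.59444061 0.07197526 0.00089483] [[-0.6, 0.5], [-0.8, 0.0], [-0.1, 0.6], [-0.9, -0.6], [-0.3, -0.4], [-0.6, 0.2], [-1.4, 0.6], [-0.9, -0.6], [-0.1, -1.3], [1.1, 0.6], [-4.1, -2.7], [-0.8, 1.3], [2.8, -1.9], [-2.2, -4.7]]
[array([0.50102083, 0.14290486, 0.061     ]), array([0.50663392, 0.0055334 , 0.061     ])] [array([-93.35627511,  71.01316469]), array([-87.86610941, -66.36325449])] [-90.61119226   2.3249551 ]
[array([-91.05057663, -70.83054737]), array([-94.50698827,  66.90337682])]
lug [  20.32884221 -202.42739421]
lug [ -29.0312944  -202.41214833]
[0.59439587 0.12197524 0.056     ]
[ 0.594633   -0.14302466  0.1       ]
[0.49341202 0.10388487 0.045     ]
```

Call:
{"op": "drive_tool", "data": {"series": "0.026 0.045 0 -0.27 0.2;0.026 0.045 0 -0.27 0.2;0.026 0.045 0 -0.27 0.2;0.026 0.045 0 -0.27 0.2;0.026 0.045 0 -0.27 0.2", "grip_force": 20}}

```text
time: 0.72
position: [0.2753, -0.278, 0.2561]
eef_rot: [[0.991, 0.137, -0.0], [0.137, -0.991, 0.0], [0.0, -0.0, -1.0]]
wrist_force: [-0.2, -0.3, 1.1]
grip_width: 0.805
finger_force: 0.0
```

Call:
{"op": "drive_tool", "data": {"series": "0.026 0.045 0 -0.27 0.2;0.026 0.045 0 -0.27 0.2;0.026 0.045 0 -0.27 0.2;0.026 0.045 0 -0.27 0.2;0.026 0.045 0 -0.27 0.2"}}

```text
time: 1.35
position: [0.4055, -0.0529, 0.2562]
eef_rot: [[1.0, -0.004, 0.0], [-0.004, -1.0, -0.0], [0.0, 0.0, -1.0]]
wrist_force: [0.6, -0.9, 0.3]
grip_width: 0.797
finger_force: 0.0
```

Call:
{"op": "drive_tool", "data": {"series": "0.02 0.045 0 0 0.2;0.02 0.045 0 0 0.2;0.012 0.04 0 0 0.2;0 0 -0.05 0 0.2;0 0 0 0 0.2"}}

```text
time: 1.98
position: [0.4562, 0.0322, 0.2038]
eef_rot: [[0.999, 0.05, -0.009], [0.05, -0.998, 0.034], [-0.007, -0.034, -0.999]]
wrist_force: [-1.3, -0.4, 0.8]
grip_width: 0.802
finger_force: 0.0
```

Run:
```python
from h import *
s=read_state();print(s['time'],s['position'],np.round(s['eef_rot'],3).tolist(),s['grip_width'],ctrl.tips_ahead)
```

```text
1.975 [0.45618679 0.03223494 0.20376876] [[0.999, 0.05, -0.009], [0.05, -0.998, 0.034], [-0.007, -0.034, -0.999]] 0.801817318395761 0.025
```

Run:
```python
from h import *
s=read_state();print(np.round(s['q'],3),np.round(s['joint_velocities'],3))
```

```text
[ 0.049  0.153 -0.261  1.164  0.034  3.141] [-0.008 -0.035  0.091  0.064 -0.001  0.002]
```

Call:
{"op": "drive_tool", "data": {"series": "0 0.01 0 0 0.2;0 0.01 0 0 0.2;0 0 0 0 0.2;0 0 0 0 0.2;0 0 0 0 0.2"}}

```text
time: 2.6
position: [0.4592, 0.0415, 0.2065]
eef_rot: [[0.998, 0.065, -0.003], [0.065, -0.997, 0.043], [-0.0, -0.043, -0.999]]
wrist_force: [-0.4, 0.9, -0.6]
grip_width: 0.802
finger_force: 0.0
```

Run:
```python
from h import *
s=read_state();print(np.round(s['q'],3),np.round(s['joint_velocities'],3),s['position'],np.round(s['eef_rot'],3).tolist())
```

```text
[ 0.064  0.153 -0.254  1.164  0.043  3.141] [-0.001  0.002 -0.005 -0.001  0.001  0.   ] [0.45924601 0.04148203 0.20649742] [[0.998, 0.065, -0.003], [0.065, -0.997, 0.043], [-0.0, -0.043, -0.999]]
```

Call:
{"op": "drive_tool", "data": {"series": "0 0 0 1.7 0.2;0 0 0 1.7 0.2;0 0 0 1.7 0.2;0 0 0 1.7 0.2;0 0 0 1.7 0.2"}}

```text
time: 3.22
position: [0.4592, 0.0415, 0.2063]
eef_rot: [[0.573, 0.819, -0.036], [0.82, -0.572, 0.024], [-0.001, -0.043, -0.999]]
wrist_force: [0.6, 0.4, 0.6]
grip_width: 0.795
finger_force: 0.0
```

Call:
{"op": "drive_tool", "data": {"series": "0 0 0 1.7 0.2;0 0 0 1.7 0.2;0 0 0 1.7 0.2;0 0 0 1.7 0.2;0 0 0 1.7 0.2"}}

```text
time: 3.85
position: [0.4592, 0.0415, 0.2063]
eef_rot: [[-0.276, 0.96, -0.041], [0.961, 0.276, -0.012], [-0.0, -0.043, -0.999]]
wrist_force: [-0.4, 0.2, 0.2]
grip_width: 0.799
finger_force: 0.0
```

Call:
{"op": "drive_tool", "data": {"series": "0 0 0 1.7 0.2;0 0 0 1.7 0.2;0 0 0 1.7 0.2;0 0 0 1.7 0.2;0 0 0 1.7 0.2"}}

```text
time: 4.47
position: [0.4592, 0.0415, 0.2063]
eef_rot: [[-0.921, 0.39, -0.017], [0.39, 0.92, -0.04], [-0.0, -0.043, -0.999]]
wrist_force: [-0.3, -0.3, 0.6]
grip_width: 0.799
finger_force: 0.0
```

Call:
{"op": "drive_tool", "data": {"series": "0 0.013 -0.03 1.27 0.2;0 0.013 -0.03 1.27 0.2;0 0.013 -0.03 1.27 0.2;0 0 -0.015 0 0.2;0 0 0 0 0.2"}}

```text
time: 5.1
position: [0.4584, 0.0805, 0.1004]
eef_rot: [[-1.0, 0.007, -0.002], [0.007, 0.999, -0.044], [0.002, -0.044, -0.999]]
wrist_force: [0.2, 0.4, 0.6]
grip_width: 0.803
finger_force: 0.0
```

Run:
```python
from h import *
a=eyes.get_image('scene')
cv2.imwrite('pics/s2.png',cv2.resize(a[130:330,195:395],None,fx=3,fy=3,interpolation=cv2.INTER_CUBIC))
```

```text
(no output)
```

View pics/s2.png

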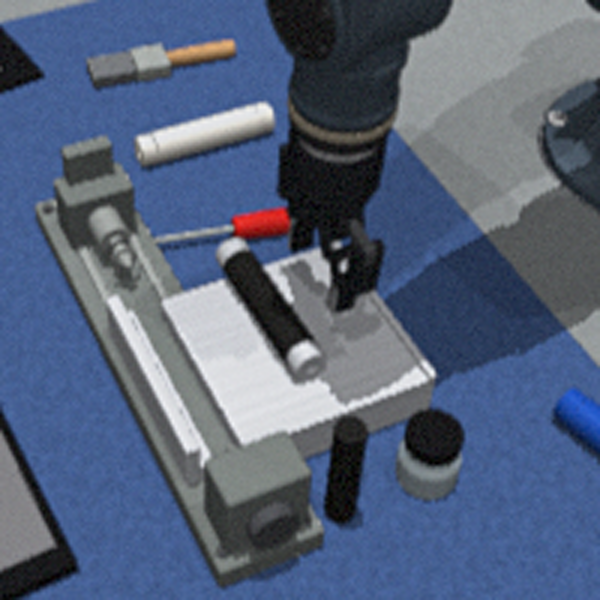

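The picture shows the gripper behind the roller, with the left fingertip at crop (342,308). I'll estimate the tip height.

Run:
```python
from h import *
o,d=ray('scene',195+342/3-.33,130+308/3-.33)
for x in(.450,.458,.469):print(o+d*(x-o[0])/d[0])
```

```text
[0.45       0.10712273 0.06667015]
[0.458      0.1190993  0.08262617]
[0.469      0.1355671  0.10456568]
```

Call:
{"op": "drive_tool", "data": {"series": "0 0 -0.014 0 0.2;0 0 -0.013 0 0.2;0.01 0 0 0 0.2;0.01 0 0 0 0.2;0.01 0 0 0 0.2"}}

```text
time: 5.78
position: [0.4905, 0.0805, 0.0746]
eef_rot: [[-1.0, 0.008, 0.001], [0.008, 0.999, -0.043], [-0.001, -0.043, -0.999]]
wrist_force: [-1.1, 0.3, -0.1]
grip_width: 0.801
finger_force: 0.0
```

Call:
{"op": "drive_tool", "data": {"series": "0.01 0 0 0 0.2;0.01 0 0 0 0.2;0.01 0 0 0 0.2;0.01 0 0 0 0.2;0.008 0 0 0 0.2"}}

```text
time: 6.4
position: [0.5379, 0.0805, 0.0742]
eef_rot: [[-1.0, 0.007, 0.0], [0.007, 0.999, -0.043], [-0.001, -0.043, -0.999]]
wrist_force: [0.1, 0.3, 0.1]
grip_width: 0.798
finger_force: 0.0
```

Run:
```python
from h import *
a=eyes.get_image('scene')
cv2.imwrite('pics/s3.png',cv2.resize(a[165:315,195:345],None,fx=4,fy=4,interpolation=cv2.INTER_CUBIC))
```

```text
(no output)
```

View pics/s3.png

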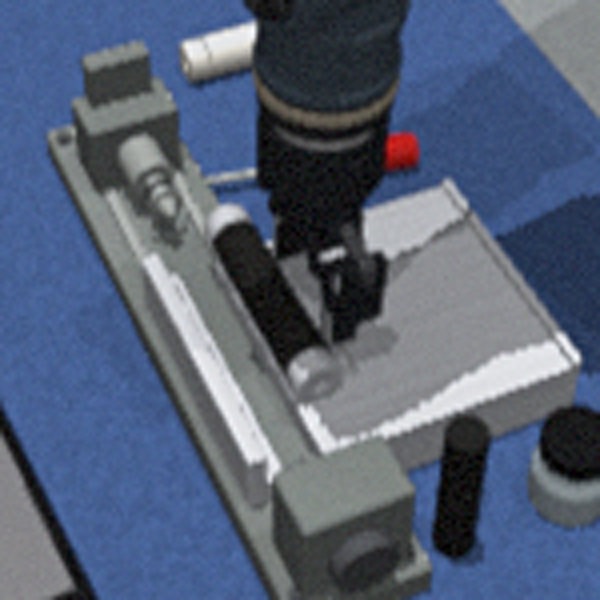

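The roller lies straight at the deck's edge, parallel to the trough, with its ends at crop (230,220) and (318,372). I'll continue slowly.

Call:
{"op": "drive_tool", "data": {"series": "0.006 0 0 0 0.2;0.006 0 0 0 0.2;0.006 0 0 0 0.2;0.005 0 0 0 0.2;0 0 0 0 0.2"}}

```text
time: 7.08
position: [0.5606, 0.0805, 0.0742]
eef_rot: [[-1.0, 0.008, 0.0], [0.008, 0.999, -0.043], [-0.001, -0.043, -0.999]]
wrist_force: [-1.1, 0.5, -0.3]
grip_width: 0.799
finger_force: 0.0
```

Call:
{"op": "drive_tool", "data": {"series": "0 0 0 0 0.2;0 0 0 0 0.2;-0.02 0 0 0 0.2;-0.03 0 0.03 0 0.2;0 0 0.05 0 0.2"}}

```text
time: 7.7
position: [0.5066, 0.0802, 0.1536]
eef_rot: [[-1.0, 0.007, -0.005], [0.007, 0.999, -0.044], [0.005, -0.044, -0.999]]
wrist_force: [1.8, -1.0, 0.4]
grip_width: 0.796
finger_force: 0.0
```

Run:
```python
from h import *
a=eyes.get_image('scene')
cv2.imwrite('pics/s4.png',cv2.resize(a[165:315,195:345],None,fx=4,fy=4,interpolation=cv2.INTER_CUBIC))
```

```text
(no output)
```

View pics/s4.png

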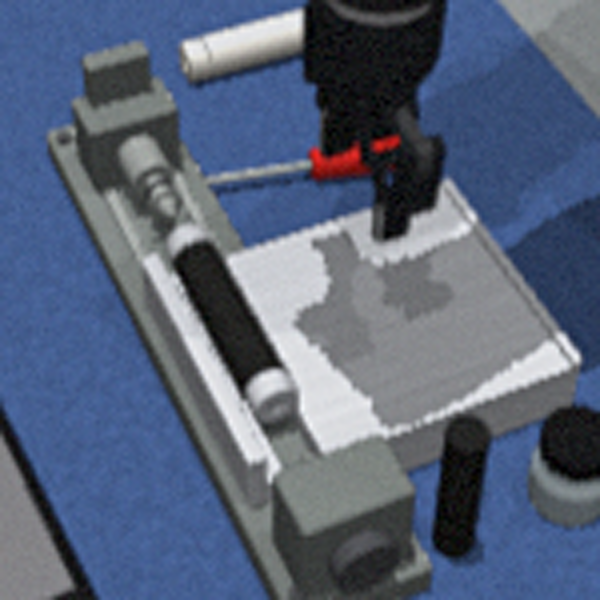

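The roller lies in the trough between the points, with its ends at crop (185,238) and (270,392). Next I'll pinch the tailstock lug.

Call:
{"op": "drive_tool", "data": {"series": "0.01 -0.02 0.02 0 0.2;0.022 -0.05 0 0 0.2;0.022 -0.05 0 0 0.2;0.022 -0.05 0 0 0.2;0.012 -0.033 0 0 0.2"}}

```text
time: 8.38
position: [0.599, -0.1248, 0.1741]
eef_rot: [[-1.0, 0.009, 0.001], [0.009, 0.999, -0.043], [-0.001, -0.043, -0.999]]
wrist_force: [0.3, -0.0, 0.4]
grip_width: 0.803
finger_force: 0.0
```

Run:
```python
from h import *
p=np.load('p.npy')
a=eyes.get_image('scene');b=eyes.get_image('top')
A=cv2.resize(a[165:285,195:295],None,fx=5,fy=5,interpolation=cv2.INTER_CUBIC)
cv2.imwrite('pics/s5.png',A);print(read_state()['position'])
```

```text
[ 0.59914288 -0.12569566  0.17381772]
```

View pics/s5.png

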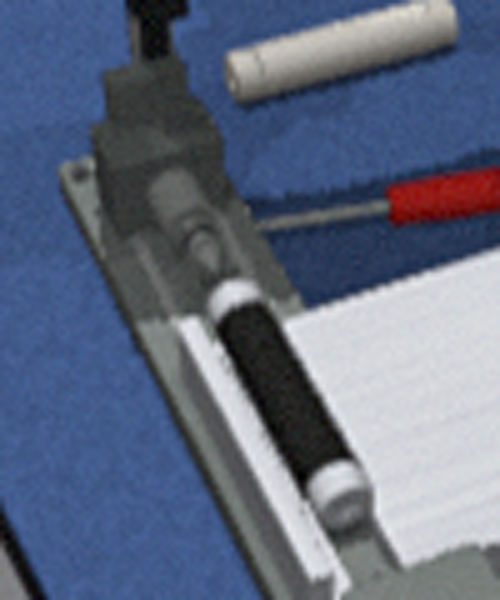

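The gripper is over the lug (crop (145,90)), and the roller sits straight in the trough with its tail end at (235,295). I'll descend and pinch.

Call:
{"op": "drive_tool", "data": {"series": "-0.004 0.002 -0.03 0 0.2;0 0 -0.028 0 0.2;0 0 0 0 0.5;0 0 0 0 1;0 0 0 0 1", "grip_force": 50}}

```text
time: 9.1
position: [0.595, -0.1209, 0.118]
eef_rot: [[-1.0, 0.008, 0.002], [0.007, 0.999, -0.045], [-0.003, -0.045, -0.999]]
wrist_force: [-4.0, 0.7, 6.8]
grip_width: 0.18
finger_force: 48.7
```

Call:
{"op": "drive_tool", "data": {"series": "0 0 0 0 1;0 0 0 0 1;0 0 0 0 1;0 0 0 0 1;0 0 0 0 1"}}

```text
time: 9.72
position: [0.595, -0.1209, 0.118]
eef_rot: [[-1.0, 0.008, 0.003], [0.008, 0.999, -0.044], [-0.003, -0.044, -0.999]]
wrist_force: [-2.3, -2.9, 6.4]
grip_width: 0.182
finger_force: 48.8
```

Call:
{"op": "drive_tool", "data": {"series": "0 0.006 0 0 1;0 0.008 0 0 1;0 0.008 0 0 1;0 0.008 0 0 1;0 0.008 0 0 1"}}

```text
time: 10.35
position: [0.595, -0.0841, 0.118]
eef_rot: [[-1.0, 0.009, 0.003], [0.009, 0.999, -0.046], [-0.003, -0.046, -0.999]]
wrist_force: [-0.9, -11.7, 6.2]
grip_width: 0.18
finger_force: 51.3
```

Call:
{"op": "drive_tool", "data": {"series": "0 0.008 0 0 1;0 0.008 0 0 1;0 0.008 0 0 1;0 0.006 0 0 1;0 0 0 0 1"}}

```text
time: 10.98
position: [0.595, -0.0532, 0.118]
eef_rot: [[-1.0, 0.008, 0.003], [0.008, 0.999, -0.045], [-0.003, -0.045, -0.999]]
wrist_force: [-1.4, -6.9, 6.2]
grip_width: 0.183
finger_force: 49.9
```

Run:
```python
from h import *
a=eyes.get_image('scene')
A=cv2.resize(a[175:295,205:305],None,fx=5,fy=5,interpolation=cv2.INTER_CUBIC)
cv2.imwrite('pics/s6.png',A);s=read_state();print(s['position'],s['wrist_force'])
```

```text
[ 0.59500507 -0.0532677   0.11800514] [-1.78487858 -7.99913774  6.29798017]
```

View pics/s6.png

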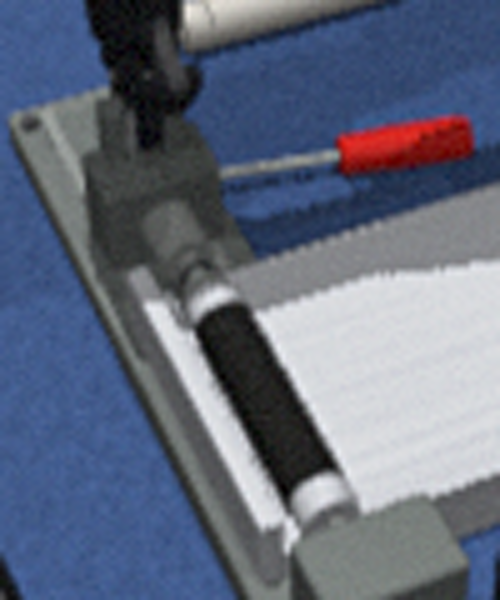

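The pin is in the roller's tail bore at crop (210,290), and the head end is nearly on the headstock cone at (325,505). I'll go on in small steps, watching the force.

Call:
{"op": "drive_tool", "data": {"series": "0 0.002 0 0 1;0 0.002 0 0 1;0 0.002 0 0 1;0 0.002 0 0 1;0 0.002 0 0 1"}}

```text
time: 11.65
position: [0.595, -0.0442, 0.118]
eef_rot: [[-1.0, 0.009, 0.003], [0.009, 0.999, -0.046], [-0.003, -0.046, -0.999]]
wrist_force: [-1.8, -11.5, 6.3]
grip_width: 0.183
finger_force: 51.4
```

Call:
{"op": "drive_tool", "data": {"series": "0 0.002 0 0 1;0 0.002 0 0 1;0 0.002 0 0 1;0 0 0 0 1;0 0 0 0 1"}}

```text
time: 12.28
position: [0.595, -0.0383, 0.118]
eef_rot: [[-1.0, 0.009, 0.003], [0.009, 0.999, -0.046], [-0.003, -0.046, -0.999]]
wrist_force: [-1.7, -10.9, 5.6]
grip_width: 0.18
finger_force: 51.3
```

Run:
```python
from m import *
p=np.load('p.npy')
a=eyes.get_image('scene')
A=cv2.resize(a[190:290,215:295],None,fx=6,fy=6,interpolation=cv2.INTER_CUBIC)
cv2.imwrite('pics/s7.png',A);s=read_state();print(s['position'],s['wrist_force'])
pr=lambda f:np.round((np.array(proj('scene',w(p,f)))-[215,190]+.5)*6)
print('seat ends',pr((0,125,56)),pr((0,-25,56)),'top of tail end',pr((0,-25,72)),'head end top',pr((0,125,72)))
```

```text
[ 0.59497374 -0.03827276  0.11798759] [ -1.18775732 -10.93422085   6.25569948]
seat ends [348. 547.] [200. 281.] top of tail end [199. 256.] head end top [349. 522.]
```

View pics/s7.png

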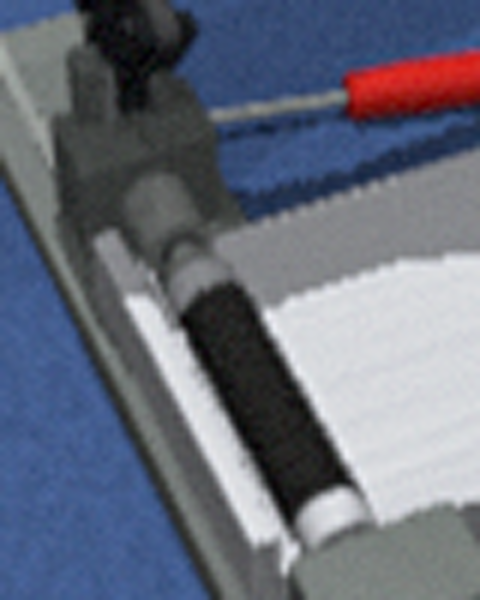

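The roller spans between the points, with its tail end at (200,285) and its head end at (330,510), entering the headstock cone. I'll compare the sleeve's shift between the saved crops with the tailstock's shift.

```bash
cat > sl.py <<'E'
from m import *
p=np.load('p.npy')
def sleeve(g,off,sc,seed):
    v=cv2.GaussianBlur(g,(0,0),sc/3).max(2)
    m=(v<60).astype('uint8');m=cv2.morphologyEx(m,cv2.MORPH_OPEN,np.ones((2*sc,2*sc)))
    n,l,st,c=cv2.connectedComponentsWithStats(m);k=l[seed[1],seed[0]]
    if not k:print('seed miss',v[seed[1],seed[0]]);return
    r=cv2.minAreaRect(np.argwhere(l==k)[:,::-1].astype('float32'))
    b=cv2.boxPoints(r);b=b[np.argsort(b[:,1])];e=np.array([b[:2].mean(0),b[2:].mean(0)])
    uv=e/sc+np.array(off)-.5
    F=[fx(p,onz('scene',*q,.064)) for q in uv]
    print(np.round(uv,1).tolist(),np.round(F,1).tolist(),'mid',np.round(np.mean(F,0),1),r[1][0]/sc,r[1][1]/sc)
E
python3 - <<'E'
from sl import *
for f,o,s,seed in(('s5',(195,165),5,(290,390)),('s6',(205,175),5,(265,400)),('s7',(215,190),6,(265,390))):
    sleeve(cv2.imread(f'pics/{f}.png'),o,s,seed)
E
```

```text
[[241.5, 226.7], [259.7, 258.8]] [[4.6, -55.9], [3.9, 59.8]] mid [4.3 2. ] 36.881585693359376 11.922927093505859
[[247.3, 236.9], [266.6, 271.3]] [[4.3, -17.1], [4.0, 100.5]] mid [ 4.1 41.7] 39.42331237792969 12.201123809814453
[[248.4, 238.4], [267.7, 273.1]] [[3.7, -11.2], [3.9, 106.2]] mid [ 3.8 47.5] 39.651415506998696 12.415153503417969
```

Call:
{"op": "drive_tool", "data": {"series": "0 0.001 0 0 1;0 0 0 0 1;0 0 0 0 0.5;0 0 0 0 0.5;0 0 0 0 0.5"}}

```text
time: 12.95
position: [0.5942, -0.0352, 0.1164]
eef_rot: [[-1.0, 0.007, 0.0], [0.007, 0.999, -0.043], [-0.001, -0.043, -0.999]]
wrist_force: [0.2, 0.8, 0.3]
grip_width: 0.5
finger_force: 0.0
```

Call:
{"op": "drive_tool", "data": {"series": "0 0 0.04 0 0.5;0 0 0.06 0 0.5;-0.02 -0.04 0.05 0 0.5;-0.02 -0.05 0.02 0 0.5;0 0 0 0 0.5"}}

```text
time: 13.58
position: [0.5552, -0.1252, 0.2851]
eef_rot: [[-1.0, 0.011, 0.003], [0.011, 0.999, -0.044], [-0.004, -0.044, -0.999]]
wrist_force: [0.2, 0.1, -0.8]
grip_width: 0.499
finger_force: 0.0
```

Run:
```python
from sl import *
a=eyes.get_image('scene')
A=cv2.resize(a[190:290,215:295],None,fx=6,fy=6,interpolation=cv2.INTER_CUBIC);cv2.imwrite('pics/s8.png',A)
sleeve(A,(215,190),6,(265,390));s=read_state();print(s['position'],s['wrist_force'],s['grip_width'])
# brightness profile along the pin: top of shank line, fixture y from -60 to -15
pr=lambda f:proj('scene',w(p,f))
g=cv2.cvtColor(a,6).astype('float32')
for z in(60,64):print(z,[(y,int(cv2.remap(g,np.float32([[pr((0,y,z))[0]]]),np.float32([[pr((0,y,z))[1]]]),1)[0,0])) for y in range(-80,-8,3)])
# tailstock lug in the top view: gray lug edges
b=eyes.get_image('top');gb=cv2.cvtColor(b,6).astype('float32')
q=lambda y,x:proj('top',w(p,(x,y,120)))
print([(y,int(np.mean([cv2.remap(gb,np.float32([[q(y,x)[0]]]),np.float32([[q(y,x)[1]]]),1)[0,0] for x in(-10,-4,2,8)]))) for y in range(-136,-86,2)])
```

```text
[[248.8, 238.5], [267.7, 273.3]] [[3.0, -10.5], [4.0, 106.8]] mid [ 3.5 48.1] 39.57770029703776 12.36672337849935
[ 0.55539212 -0.12385498  0.2838289 ] [-0.00702175  0.91431372 -0.0309294 ] 0.5007825367381896
60 [(-80, 162), (-77, 162), (-74, 160), (-71, 160), (-68, 159), (-65, 160), (-62, 159), (-59, 155), (-56, 140), (-53, 102), (-50, 69), (-47, 78), (-44, 129), (-41, 162), (-38, 149), (-35, 142), (-32, 176), (-29, 212), (-26, 216), (-23, 214), (-20, 194), (-17, 137), (-14, 61), (-11, 28)]
64 [(-80, 157), (-77, 163), (-74, 162), (-71, 161), (-68, 160), (-65, 162), (-62, 161), (-59, 160), (-56, 159), (-53, 146), (-50, 108), (-47, 69), (-44, 69), (-41, 120), (-38, 153), (-35, 146), (-32, 143), (-29, 176), (-26, 213), (-23, 217), (-20, 215), (-17, 197), (-14, 138), (-11, 52)]
[(-136, 84), (-134, 82), (-132, 79), (-130, 76), (-128, 74), (-126, 71), (-124, 66), (-122, 62), (-120, 62), (-118, 74), (-116, 85), (-114, 100), (-112, 107), (-110, 109), (-108, 108), (-106, 112), (-104, 115), (-102, 105), (-100, 107), (-98, 125), (-96, 140), (-94, 148), (-92, 148), (-90, 148), (-88, 149)]
```

Run:
```python
from sl import *
b=eyes.get_image('top');g=cv2.cvtColor(b,6).astype('float32')
def prof(x,z,ys):
    q=np.float32([proj('top',w(p,(x,y,z))) for y in ys]);return cv2.remap(g,q[:,:1].copy(),q[:,1:].copy(),1)[:,0]
ys=np.arange(-80,150,.5)
def edges(x,z,lo,hi):
    v=cv2.GaussianBlur(np.mean([prof(x+k,z,ys) for k in(-3,0,3)],0)[None],(0,0),3)[0];d=np.gradient(v)
    s=(ys>=lo)&(ys<=hi);i=np.where(s)[0];a=i[np.argmax(d[i])];c=i[np.argmin(d[i])];return ys[a],ys[c]
print('deck max-rise at -55, fall at 120:',edges(-60,45,-75,-35)[0],edges(-60,45,105,135)[1],edges(-120,45,-75,-35)[0],edges(-120,45,105,135)[1])
print('sleeve tail fall',edges(0,70,-30,10)[1],'head rise',edges(0,70,85,120)[0],'end ring tail rise',edges(0,70,-50,-15)[0],'head fall',edges(0,70,110,140)[1])
# x centre of the sleeve near each end
xs=np.arange(-40,40,.5)
for y in(0,20,50,80,100):
    q=np.float32([proj('top',w(p,(x,y,60))) for x in xs]);v=cv2.GaussianBlur(cv2.remap(g,q[:,:1].copy(),q[:,1:].copy(),1).T,(0,0),2)[0]
    m=np.abs(xs)<25;k=xs[m][v[m]<60];print(y,k.min() if len(k) else None,k.max() if len(k) else None)
```

```text
Traceback (most recent call last):
  File "h.py", line 11, in proj
    c=eyes.get_calibration(name);R=np.array(c['orientation'])
ValueError: time passes only in moves, steps and waits
```

```bash
sed -i 's/^def ray/import functools\neyes_cal=functools.lru_cache(None)(eyes.get_calibration)\ndef ray/; s/c=eyes.get_calibration(name)/c=eyes_cal(name)/' h.py
python3 - <<'E'
from sl import *
b=eyes.get_image('top');g=cv2.cvtColor(b,6).astype('float32')
def prof(x,z,ys):
    q=np.float32([proj('top',w(p,(x,y,z))) for y in ys]);return cv2.remap(g,q[:,:1].copy(),q[:,1:].copy(),1)[:,0]
ys=np.arange(-80,150,.5)
def edges(x,z,lo,hi):
    v=cv2.GaussianBlur(np.mean([prof(x+k,z,ys) for k in(-3,0,3)],0)[None],(0,0),3)[0];d=np.gradient(v)
    i=np.where((ys>=lo)&(ys<=hi))[0];return ys[i[np.argmax(d[i])]],ys[i[np.argmin(d[i])]]
print('deck -55,120:',[(edges(x,45,-75,-35)[0],edges(x,45,105,135)[1]) for x in(-60,-120)])
print('sleeve tail fall',edges(0,70,-30,10)[1],'head rise',edges(0,70,85,120)[0],'end ring tail',edges(0,70,-50,-15)[0],'head fall',edges(0,70,110,140)[1])
xs=np.arange(-40,40,.5)
for y in(0,20,50,80,100):
    q=np.float32([proj('top',w(p,(x,y,60))) for x in xs]);v=cv2.GaussianBlur(cv2.remap(g,q[:,:1].copy(),q[:,1:].copy(),1).T,(0,0),2)[0]
    k=xs[(np.abs(xs)<25)&(v<70)];print(y,k.min() if len(k) else None,k.max() if len(k) else None)
E
```

```text
deck -55,120: [(np.float64(-55.0), np.float64(120.5)), (np.float64(-55.0), np.float64(120.0))]
sleeve tail fall -8.0 head rise 107.0 end ring tail -24.5 head fall 124.5
0 -15.5 12.5
20 -14.5 13.0
50 -15.5 13.5
80 -14.5 13.5
100 -15.0 13.0
```

The top view, checked against the deck edges (found at -55 and 120), puts the roller's ends at y -24.5 and 124.5. Its middle is therefore at 50, parallel and on the centre line. The lug and gap readings give a travel of about 99 mm. I'll hand in.

```bash
python3 -c "
from bench import ctrl
print(ctrl.finish_job())"
```

```text
the job is handed in; nothing more can be done
None
```

The job is handed in, and no verdict was returned: I measured the roller seated between both points (middle at y 50 mm, parallel to the centre line) with the pin sunk about 10 mm, the gripper was clear of everything, and I touched none of the other things on the bench.

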